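# Put the loaded job tray away on the middle runners

### The arm

A 7-joint arm with a two-finger parallel gripper is mounted at the origin on a cart in front of the work surface, level with it; the furniture and walls round the work are solid. World frame = base frame: x ahead of the robot, y to its left, z up, the work surface at z = 0. Lengths are in mm, angles in rad, forces in N, time in s.
With the tool pointing down it reaches from about 400 to 875 mm from the base axis. Payload 4.4 kg.
Tool frame: the origin (TCP) lies at the very end of the fingers, on their centre line; the grasp point (between the pads) lies 19 mm behind it; y points along the fingers, z is the direction in which the jaws open and shut, and the axes are right-handed (so a half turn about y gives the same grasp; the last joint's range is limited). The gripper opens to 85 mm and grips with 20 to 120 N. Pads are 22 mm wide; open, the fingers measure 114 mm over their backs; the gripper's body (76 mm by 85 mm) begins 54 mm behind the grasp point. The pads swing forward as they close: fully open they stand 13 mm farther back than shut.
Start: joints at [1.258, 0.628, 0.038, 1.517, -0.027, 0.996, -0.02], TCP at [158.824, -630.312, 231.313] pointing down, gripper open.
Joint ranges: [-3.06, 3.06], [-0.37, 2.12], [-1.25, 1.32], [0.18, 2.47], [-1.1, 4.24], [0.23, 1.98], [-2.94, 2.94]. Speed limits (rad/s): [2.57, 2.57, 3.14, 3.14, 3.14, 3.14, 3.14].

### API

Orientations are given as [roll, pitch, yaw] about the fixed x, y, z axes, in that order (R = Rz(yaw) Ry(pitch) Rx(roll)).
In Python, from cell import ctrl, imaging, finish_job gives the robot as it stands.
- The arm moves only by the shell command python3 -m inch 'ROWS'. ROWS is JSON, one flat list of numbers, 7 for each row, row after row: the opening, from 0 (shut) to 1 (fully open), then the shift along the tool's x, y, z in cm, then the turn, a rotation vector about the tool's x, y, z in degrees. A call has 1 to 12 rows; each row is the pose to reach, as a shift and turn from the pose commanded when the call began, along the tool's axes at that moment; what a row does not reach only later rows make up. A row lasts 1/10 s, in which the tool goes at most 50 mm and 8.59 degrees, less where a joint would pass 70% of its speed; a pose out of reach is approached as far as the arm can. A call with a gripper value outside its range is refused whole. The fingers move at their own pace and stop on an object; the grip force is fixed at half the most. Time passes only in rows, so rows that repeat a pose let the fingers close. It gives the time, the measured TCP pose, the force and the opening at its end, in the units of the state.
- ctrl.read_state(): the state, without advancing time (a new reading comes with each control period).
- imaging.get_image(name): name is "scene" or "top" or "wrist"; returns a dict with "img" (420x560x3 uint8, red, green, blue), "fx", "fy", "cx", "cy" (pixels), "dist" ([k1, k2, p1, p2, k3] as OpenCV has them; the pictures are not rectified), "R" (3x3) and "t" (3): a world point X has camera coordinates R X + t. Camera axes: x right, y down, z forward; pixel columns grow to the right and rows downward; lengths in mm; the calibration is good to about 2 mm. A picture is of the moment at which its call begins. There is no depth.
- finish_job(): hands the job in, once; it reports no verdict.
The state is a dict: "clock": time; "qpos": joint angles; "qd": joint speeds; "tau": joint torques, N m; "eef_pos": TCP position; "tool_rot": TCP orientation; "force": force on the tool from outside, world axes, zero at the start; "torque": the same for the moment, N m; "width": finger opening in mm.
Only numpy, scipy, OpenCV 4.12 (cv2) and the standard library are available. Lean on these libraries where they do the work, as an engineer would, in place of code of your own. Each camera call takes 0.05 s, during which the arm holds its last target.

### The job

Put the job away in the rack: take the loaded tray by its wooden pull, lay it on the middle pair of runners (the top pair has no headroom for the pot) and slide it in gently until both sprung rollers have snapped in behind its rear corners and it sits against the depth stop. The stop is adjustable, for trays of other lengths, and is not always set at the same depth, so feel for the snap and the stop and do not force the tray. Let go of it there, with the pot and the watch movement still standing on it, and leave the other things on the bench alone.

Things in the scene. Friction and masses are not known exactly. Their poses are not given: they have to be found in the camera images.
- tray: Loose aluminium job tray, green liner, about 0.2 kg, on the card mat (top 2.3 mm above the worktop). A flat 3 mm sheet, 84 mm along x, 96 mm along y, with low rims 38 mm each side of the middle: the sheet's bare edges outside them run in the runners. Origin: centre of the underside. The +x edge (rear) enters the rack first; a wooden pull stands out at -x.
- pull (a point): Grip point of the tray's wooden pull, 72 mm before (-x of) the tray's origin, 22 mm above its underside. The pull is an upright blade 10 mm thick along y, from 6 to 30 mm above the tray's underside and from 42 to 92 mm before its origin; pinch it across y from above.
- tray_corners (a point): Middle of the tray's rear edge, 42 mm behind (+x of) its origin. Its two rear corners are round noses of 6 mm radius, with a notch in the side edge just in front of each, for the rollers.
- rack: Fixed white rack head, 104 mm wide, 113 mm high, on a foot with two columns; its place, yaw and height vary (origin 18 to 62 mm up). Origin: centre of its underside; x points into it, open front at -x. Three pairs of runners, support surfaces at 9 mm (bottom, holds a like tray, whose pull stands out in front, top at 39 mm), 50 mm (middle, free) and 90 mm (top, free); roof at 110 mm.
- middle_runners (a point): Front end of the middle runners, on the rack's middle line, 58 mm before its origin, at the height on which the tray's underside slides; axes as the rack. Support lips (41 to 49.5 mm from the middle line) begin here; side walls leave the tray 1.5 mm of play a side, with flared cheeks in front.
- middle_guard (a point): Where the guard lips over the middle runners begin in full: 19 mm behind the runners' front end, 4.8 mm above the support lips (the sheet is 3 mm), with a lifted mouth from 10 mm before this point. In front of that the support lips are open above: the tray's rear edge can be laid on them and then slid in.
- top_runners (a point): The front end of the top runners, 40 mm above the middle ones, axes as the rack. Only 20 mm of headroom to the roof.
- catch_left (a joint): Sprung brass roller, 10 mm across, at the +y side of the middle runners: 0 m fully inwards, grows as the tray's corner pushes it out (about 2 mm at the crest). Both rollers sit on the depth stop, which halts the tray with its origin anywhere from 24 mm before the rack's origin to level with it. With the tray home it reads about 0.5 to 1 mm.
- catch_right (a joint): The same at the -y side. The tray's corners meet the rollers about 12 mm before the stop, the crest comes 5 mm before it (the two take about 5 to 8 N of push), and after it they draw the tray on to the stop with a few N. Stop and rack do not give way.
- parts_pot: Loose black pot, 33 mm across and 31 mm high, standing on the tray (about 19 mm behind and 18 mm left of its origin, on the sheet 3 mm above the underside); its top is 34 mm above the tray's underside. Origin: centre of its base.
- movement: Loose brass watch movement, 41 mm across and 9 mm high, lying on the tray (about 16 mm before and 15 mm right of its origin). Origin: centre of its base.
- wax_tin: Bystander: yellow round wax tin, 56 mm across, 28 mm high. Origin: centre of its base.
- parts_dish: Bystander: blue round six-part dish, 101 mm across, 16 mm high. Origin: centre of its base.
- pliers: Bystander: blue-handled pliers lying flat, 116 x 32 x 14 mm. Origin: centre of the underside.
- glass_dome: Bystander: clear glass dust dome with a knob, 93 mm across, 60 mm high. Origin: centre of its base.

How it is judged:
By the outcome, as a careful person would: the job done as asked, in the order asked, and still so for the second after the job is handed in, with the robot touching nothing.
It also fails if it takes over 58 s, if anything falls off the work surface, if the arm or the gripper's body presses on something with over 40 N, if the wrist force passes 120 N, or if a joint passes its speed limit or range.

## Working session

There is one attempt and no reset: what is moved stays moved. The work goes in short steps, Python scripts to look and compute and a shell command to move; the robot and the scene stay as the last step left them, time stands still between calls to the robot, and variables do not carry over. Pictures are saved under pics/ and viewed, and the job is handed in when it is done.

```bash
mkdir -p pics; ls
python3 - <<'E'
from cell import ctrl, imaging
import cv2
s=ctrl.read_state(); print(s)
for n in ["scene","top","wrist"]:
    d=imaging.get_image(n); cv2.imwrite(f"pics/{n}0.png",d["img"][:,:,::-1])
    print(n,d["fx"],d["fy"],d["cx"],d["cy"],d["dist"],d["R"],d["t"])
E
```

```text
pics
{'clock': 0.0, 'qpos': array([ 1.25825144,  0.62935013,  0.03841544,  1.51835752, -0.02699276,
        0.99630281, -0.02001191]), 'qd': array([-4.80592175e-06, -7.44777254e-05,  1.64816864e-03,  2.07492589e-05,
        1.56560287e-03, -3.05701894e-04, -1.46928231e-04]), 'tau': array([-9.10764065e-04, -5.63410950e+01,  1.22603673e+00, -1.93451214e+01,
        1.10788512e-02,  1.06157022e-02,  3.03111605e-06]), 'eef_pos': array([ 158.65106855, -629.69980428,  230.38936862]), 'tool_rot': array([-1.57269686e+00, -1.56561889e-05, -2.89483403e+00]), 'force': array([-0.04539884, -0.40107363, -0.78247691]), 'torque': array([ 0.03456537,  0.0249577 , -0.00146678]), 'width': 85.18007669471893}
scene 449.31287366625844 449.31287366625844 281.7862102679784 206.60155923008375 [0.00523737 0.         0.         0.         0.        ] [[ 0.72321962 -0.69017155 -0.02483185]
 [-0.35012153 -0.33541959 -0.87459054]
 [ 0.59528842  0.6412152  -0.48422595]] [-395.1167759   279.01717793  730.52652771]
top 437.7362650728912 437.7362650728912 280.0152146698885 209.6700981460528 [-0.05840577  0.          0.          0.          0.        ] [[-0.02869796 -0.99936889  0.02093423]
 [-0.99647161  0.02694973 -0.07948609]
 [ 0.07887175 -0.02314145 -0.99661613]] [  -1.48118286  556.63910749 1242.5357955 ]
wrist 358.7554809347126 358.7554809347126 276.93166892193494 215.03833423068284 [-0.08210615  0.          0.          0.          0.        ] [[ 0.24352902 -0.96988969 -0.00275855]
 [-0.91768488 -0.23133965  0.32301149]
 [-0.31392367 -0.0761312  -0.94639102]] [-648.5500259   -42.09432465  381.03566986]
```

View pics/scene0.png

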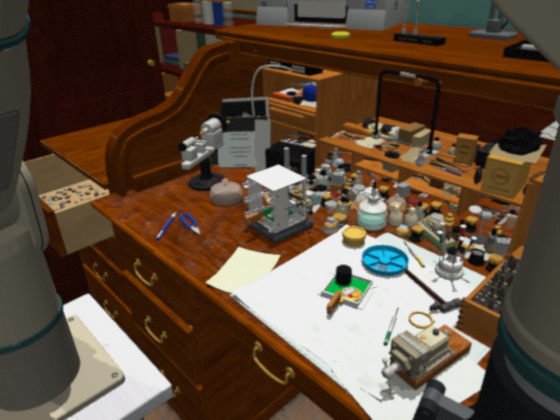

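View pics/top0.png

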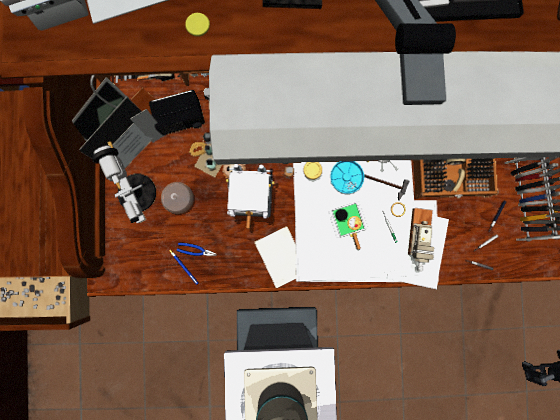

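View pics/wrist0.png

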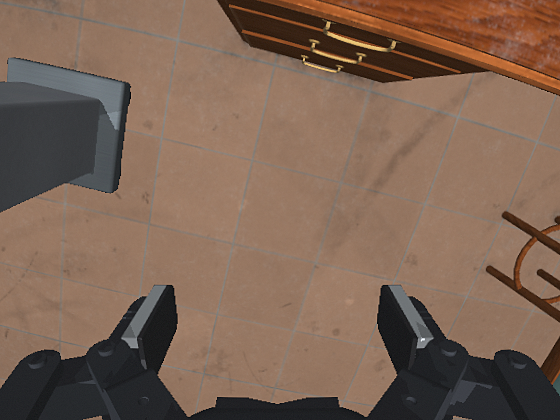

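```bash
cat > h.py <<'E'
import numpy as np, cv2
from scipy.spatial.transform import Rotation as Ro
from cell import ctrl, imaging
def K(d): return np.array([[d["fx"],0,d["cx"]],[0,d["fy"],d["cy"]],[0,0,1.]])
def ray(d,u,v):
    p=cv2.undistortPoints(np.array([[[u,v]]],float),K(d),np.array(d["dist"]))[0,0]
    R=np.array(d["R"]);t=np.array(d["t"]); return -R.T@t, R.T@np.array([p[0],p[1],1.])
def onz(d,u,v,z):
    c,r=ray(d,u,v); return c+r*(z-c[2])/r[2]
def proj(d,P):
    R=np.array(d["R"]);t=np.array(d["t"])
    return cv2.projectPoints(np.array(P,float).reshape(-1,1,3),cv2.Rodrigues(R)[0],t,K(d),np.array(d["dist"]))[0][:,0]
def crop(img,x0,y0,x1,y1,s,name):
    c=cv2.resize(img[y0:y1,x0:x1,::-1],None,fx=s,fy=s,interpolation=cv2.INTER_CUBIC)
    cv2.imwrite("pics/"+name,c)
def tri(obs):
    A=np.zeros((3,3));b=np.zeros(3)
    for d,u,v in obs:
        c,r=ray(d,u,v); r/=np.linalg.norm(r); M=np.eye(3)-np.outer(r,r);A+=M;b+=M@c
    return np.linalg.solve(A,b)
E
python3 - <<'E'
from h import *
import pickle
D={n:imaging.get_image(n) for n in["scene","top"]}
pickle.dump(D,open("D0.pkl","wb"))
crop(D["top"]["img"],210,150,410,290,4,"t1.png")
crop(D["scene"]["img"],230,150,410,320,3.5,"s1.png")
E
```

```text
(no output)
```

View pics/t1.png

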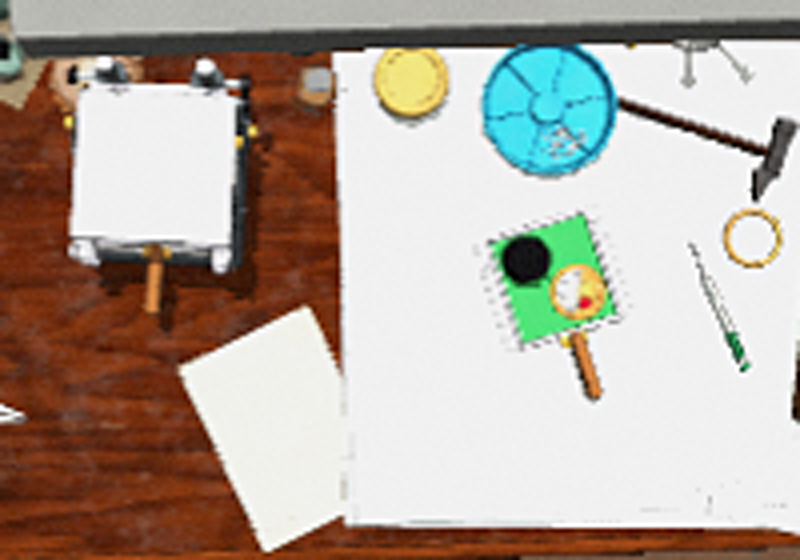

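View pics/s1.png

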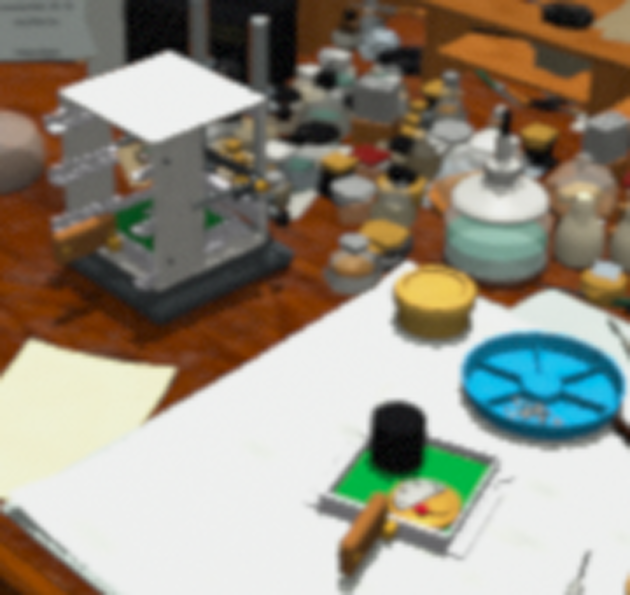

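Run:
```python
from h import *
import pickle
D=pickle.load(open("D0.pkl","rb"))
T=lambda x,y:(D["top"],210+x/4,150+y/4); S=lambda x,y:(D["scene"],230+x/3.5,150+y/3.5)
P={"roofFL":(T(71,237),S(62,93)),"roofRL":(T(80,84),S(168,52)),"roofRR":(T(240,90),S(265,98)),"roofFR":(T(228,243),S(152,142)),
"pulltip":(T(596,396),S(350,562)),"pullroot":(T(577,338),S(380,500)),"pot":(T(526,260),S(398,418)),
"greenRL":(T(492,243),S(383,430)),"greenRR":(T(583,213),S(497,462)),"greenFR":(T(616,313),S(445,533)),"greenFL":(T(526,345),S(330,493)),
"rackpulltip":(T(151,308),S(58,245)),}
for k,(a,b) in P.items():
    X=tri([a,b]); print(k,X.round(1),[ (proj(d,X)[0]-[u,v]).round(1) for d,u,v in (a,b)])
for k in ["greenRL","greenRR","greenFR","greenFL"]:
    print(k,onz(*P[k][0],6).round(1),onz(*P[k][1],6).round(1))
```

```text
roofFL [553.4 122.4 132.6] [array([ 0.3, -0.4]), array([-0.5,  0. ])]
roofRL [652.2 116.6 133.4] [array([-0.5,  0.7]), array([ 0.9, -0.1])]
roofRR [644.5  11.6 134. ] [array([-0.8,  1. ]), array([ 1.4, -0.2])]
roofFR [545.2  20.3 134. ] [array([-0.1,  0.2]), array([ 0.2, -0. ])]
pulltip [ 436.8 -242.8   18.8] [array([ 0.2, -0.2]), array([-0.4,  0. ])]
pullroot [ 478.5 -228.6   27.4] [array([ 0., -0.]), array([-0.,  0.])]
pot [ 535.7 -193.2   33.2] [array([ 0.1, -0.1]), array([-0.2,  0. ])]
greenRL [ 550.  -172.5    5.9] [array([-0.1,  0.1]), array([ 0.2, -0. ])]
greenRR [ 570.3 -240.5    8. ] [array([-0.,  0.]), array([ 0.1, -0. ])]
greenFR [ 496.  -260.6   13. ] [array([-0.,  0.]), array([ 0.1, -0. ])]
greenFL [ 475.4 -194.3   14. ] [array([ 0.2, -0.2]), array([-0.5,  0.1])]
rackpulltip [507.2  76.2  50.8] [array([-0.1,  0.2]), array([ 0.3, -0. ])]
greenRL [ 550.3 -172.8    6. ] [ 549.5 -172.4    6. ]
greenRR [ 570.6 -241.     6. ] [ 572.4 -239.     6. ]
greenFR [ 496.3 -262.2    6. ] [ 502.4 -255.8    6. ]
greenFL [ 474.8 -194.9    6. ] [ 483.6 -188.6    6. ]
```

```bash
cat >> h.py <<'E'
def rel(target,yaw,pitch=0.0):
    s=ctrl.read_state(); R0=Ro.from_euler("xyz",s["tool_rot"])
    R1=Ro.from_euler("xyz",[-np.pi/2,0,yaw])
    if pitch: R1=Ro.from_rotvec(pitch*R1.apply([0,0,1]))*R1
    sh=R0.inv().apply(np.array(target)-s["eef_pos"])/10
    rv=(R0.inv()*R1).as_rotvec(degrees=True)
    print("pos",s["eef_pos"].round(1),"rot",s["tool_rot"].round(4),"F",s["force"].round(1),"w",round(s["width"],1),"t",round(s["clock"],2))
    print("shift cm",sh.round(3),"rot deg",rv.round(2)); return sh,rv
E
python3 -c "
from h import *
rel([440,-242,190],.287-np.pi)"
```

```text
pos [ 158.7 -630.   230.8] rot [-1.5717 -0.     -2.8948] F [ 0.6  0.4 -0.2] w 85.6 t 0.25
shift cm [-36.753   4.113 -30.75 ] rot deg [ 0.05 -2.3  -0.  ]
```

```bash
python3 -m inch '[1,-1.5,0,-1.2,0,0,0, 1,-4.5,0,-3.8,0,0,0, 1,-8.5,0.3,-7,0,0,0, 1,-12.5,1,-10.5,0,0,0, 1,-16.5,1.6,-14,0,0,0, 1,-20.5,2.2,-17.5,0,-1,0, 1,-24.5,2.8,-21,0,-2,0, 1,-28.5,3.3,-24.5,0,-2.3,0, 1,-32,3.7,-27.3,0,-2.3,0, 1,-35,4,-29.5,0,-2.3,0, 1,-36.6,4.1,-30.6,0,-2.3,0, 1,-36.75,4.1,-30.75,0,-2.3,0]'
python3 - <<'E'
from h import *
import pickle
d=imaging.get_image("wrist"); pickle.dump(d,open("w1.pkl","wb"))
cv2.imwrite("pics/w1.png",cv2.resize(d["img"][:,:,::-1],None,fx=1.4,fy=1.4))
rel([440,-242,190],.287-np.pi)
E
```

```text
clock: 1.45
eef_pos: [442.6, -238.8, 190.2]
tool_rot: [-1.572, 0.002, -2.848]
force: [-0.6, -0.0, 0.4]
width: 85.4
pos [ 441.1 -240.7  190.2] rot [-1.5712e+00  3.0000e-04 -2.8508e+00] F [-0.3 -0.4 -0.7] w 85.4 t 1.5
shift cm [0.144 0.022 0.093] rot deg [ 0.02  0.22 -0.02]
```

View pics/w1.png

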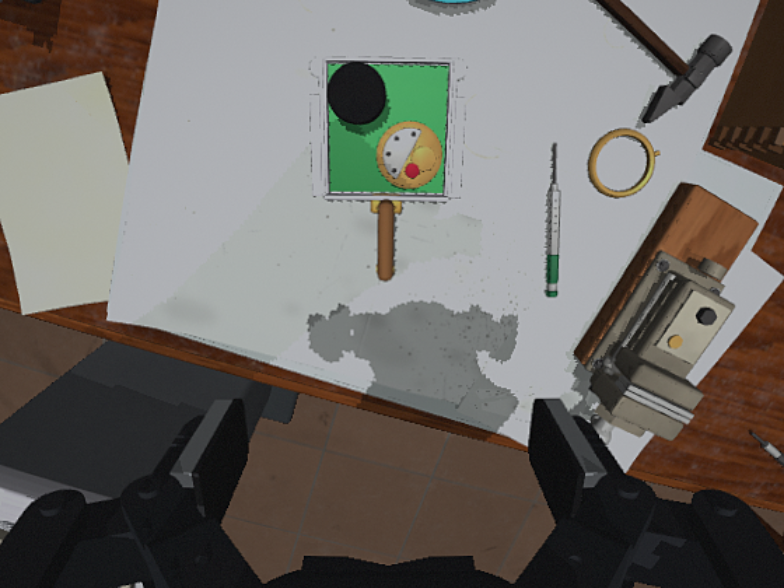

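Run:
```python
from h import *
import pickle
d=pickle.load(open("w1.pkl","rb"))
for n,x,y,z in [("gRL",327,64,6),("gRR",450,64,6),("gFR",446,193,6),("gFL",326,193,6),("sRL",310,59,5.3),("sRR",463,60,5.3),("sFR",460,203,5.3),("sFL",313,199,5.3),("pulltip",386,280,30),("pullmid",387,240,32.3),("pullmidL",378,250,32.3),("pullmidR",395,250,32.3),("pullroot",386,203,32.3)]:
    print(n,onz(d,x/1.4,y/1.4,z).round(1))
```

```text
gRL [ 549.  -167.9    6. ]
gRR [ 570.4 -238.8    6. ]
gFR [ 496.3 -261.     6. ]
gFL [ 474.  -187.3    6. ]
sRL [ 548.9 -157.2    5.3]
sRR [ 575.  -245.6    5.3]
sFR [ 492.8 -271.9    5.3]
sFL [ 467.8 -180.1    5.3]
pulltip [ 436.2 -239.    30. ]
pullmid [ 461.2 -232.1   32.3]
pullmidL [ 453.7 -228.7   32.3]
pullmidR [ 456.7 -238.6   32.3]
pullroot [ 482.4 -225.1   32.3]
```

```bash
python3 -c "
from h import *
rel([454,-234,6],.29-np.pi)"
```

```text
pos [ 441.1 -240.7  190.2] rot [-1.5712e+00  3.0000e-04 -2.8508e+00] F [-0.3 -0.4 -0.7] w 85.4 t 1.5
shift cm [-1.421 18.423 -0.265] rot deg [ 0.02  0.05 -0.02]
```

```bash
python3 -m inch '[0.7,-0.5,2,-0.1,0,0,0, 0.7,-1,5,-0.2,0,0,0, 0.7,-1.4,8.5,-0.3,0,0,0, 0.6,-1.55,11.5,-0.36,0,0,0, 0.6,-1.56,13.5,-0.36,0,0,0, 0.6,-1.56,14.5,-0.36,0,0,0, 0.6,-1.56,14.5,-0.36,0,0,0]'
python3 - <<'E'
from h import *
d=imaging.get_image("wrist")
cv2.imwrite("pics/w2.png",cv2.resize(d["img"][:,:,::-1],None,fx=1.4,fy=1.4))
rel([454,-234,6],.29-np.pi)
E
```

```text
clock: 2.2
eef_pos: [452.5, -235.6, 44.4]
tool_rot: [-1.572, -0.002, -2.857]
force: [-0.0, -0.3, 0.4]
width: 51.4
pos [ 453.3 -235.6   45.4] rot [-1.5706e+00 -8.0000e-04 -2.8564e+00] F [0.3 0.7 0.3] w 51.3 t 2.25
shift cm [-0.111  3.94  -0.136] rot deg [-0.01 -0.28  0.04]
```

View pics/w2.png

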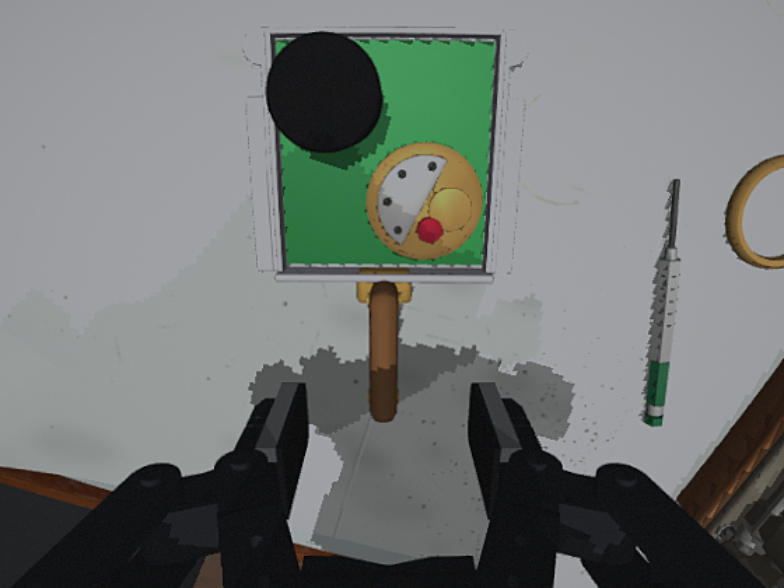

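```bash
python3 -m inch '[0.6,-0.1,1.5,-0.1,0,0,0, 0.6,-0.1,3,-0.1,0,0,0, 0.6,-0.1,3.8,-0.1,0,0,0, 0.6,-0.1,3.9,-0.1,0,0,0, 0.3,-0.1,3.9,-0.1,0,0,0, 0,-0.1,3.9,-0.1,0,0,0, 0,-0.1,3.9,-0.1,0,0,0, 0,-0.1,3.9,-0.1,0,0,0, 0,-0.1,3.9,-0.1,0,0,0, 0,-0.1,3.9,-0.1,0,0,0]'
python3 -c "
from h import *
rel([454,-234,6],.29-np.pi)"
```

```text
clock: 3.25
eef_pos: [455.1, -233.5, 7.1]
tool_rot: [-1.57, 0.001, -2.855]
force: [-0.8, -0.1, 6.2]
width: 8.8
pos [ 455.1 -233.5    7.1] rot [-1.5699e+00  9.0000e-04 -2.8551e+00] F [-0.8 -0.1  6.2] w 8.8 t 3.25
shift cm [0.118 0.107 0.013] rot deg [-0.05 -0.2  -0.05]
```

```bash
python3 -m inch '[0,0,-0.1,0,0,0,0, 0,0,-0.4,0,0,0,0, 0,0,-0.9,0,0,0,0, 0,0,-1.6,0,0,0,0, 0,0,-2.3,0,0,0,0, 0,0,-2.8,0,0,0,0, 0,0,-3,0,0,0,0, 0,0,-3,0,0,0,0, 0,0,-3,0,0,0,0]'
python3 - <<'E'
from h import *
d=imaging.get_image("wrist")
cv2.imwrite("pics/w3.png",cv2.resize(d["img"][:,:,::-1],None,fx=1.4,fy=1.4))
rel([420,82,106],-.075-np.pi)
print(ctrl.read_state()["torque"].round(3))
E
```

```text
clock: 4.15
eef_pos: [454.6, -233.2, 36.3]
tool_rot: [-1.571, -0.0, -2.855]
force: [0.3, -0.1, -2.1]
width: 9.0
pos [ 454.6 -233.2   36.2] rot [-1.5710e+00 -2.0000e-04 -2.8546e+00] F [ 0.6 -0.1 -2.5] w 9.0 t 4.2
shift cm [ -5.604  -6.977 -31.208] rot deg [1.000e-02 2.074e+01 1.000e-02]
[0.004 0.121 0.031]
```

View pics/w3.png

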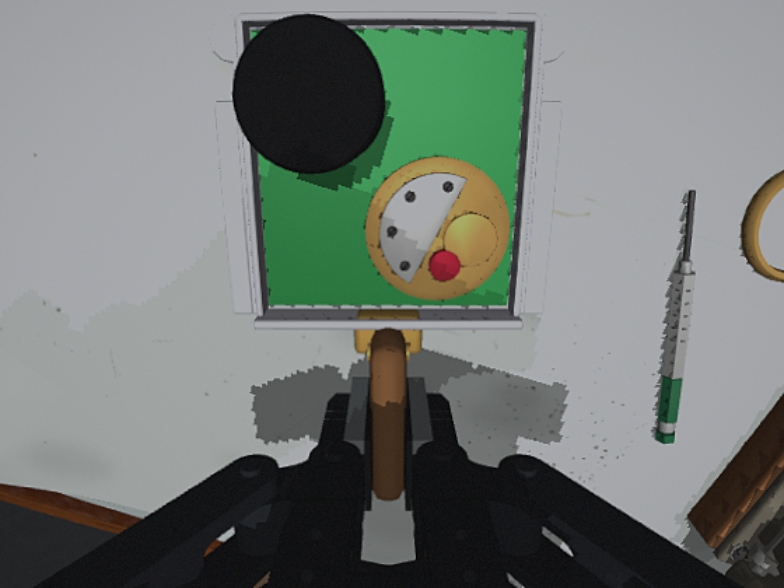

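```bash
python3 -m inch '[0,-0.1,-0.2,-0.3,0,0.2,0, 0,-0.2,-0.6,-1.1,0,0.7,0, 0,-0.4,-1.2,-2.3,0,1.5,0, 0,-0.7,-2,-3.9,0,2.6,0, 0,-1,-2.9,-5.8,0,3.8,0, 0,-1.4,-3.8,-7.8,0,5.2,0, 0,-1.8,-4.7,-9.8,0,6.6,0, 0,-2.1,-5.5,-11.7,0,7.8,0, 0,-2.4,-6.2,-13.3,0,8.8,0, 0,-2.6,-6.6,-14.5,0,9.7,0, 0,-2.75,-6.9,-15.3,0,10.2,0, 0,-2.8,-7,-15.6,0,10.4,0]'
python3 -c "
from h import *
rel([415,82,106],-.075-np.pi)"
```

```text
clock: 5.4
eef_pos: [437.2, -74.1, 106.8]
tool_rot: [-1.571, 0.0, -3.034]
force: [-0.2, 0.3, -4.0]
width: 9.3
pos [437.2 -74.1 106.8] rot [-1.5713e+00  4.0000e-04 -3.0344e+00] F [-0.2  0.3 -4. ] w 9.3 t 5.4
shift cm [  0.539   0.091 -15.757] rot deg [ 0.03 10.44 -0.02]
```

```bash
python3 -m inch '[0,0,0,-0.3,0,0.2,0, 0,0,0,-1.1,0,0.7,0, 0,0.1,0,-2.3,0,1.5,0, 0,0.2,0,-3.9,0,2.6,0, 0,0.2,0,-5.8,0,3.8,0, 0,0.3,0,-7.8,0,5.2,0, 0,0.3,0,-9.8,0,6.6,0, 0,0.4,0,-11.7,0,7.8,0, 0,0.4,0,-13.3,0,8.8,0, 0,0.5,0.1,-14.5,0,9.7,0, 0,0.5,0.1,-15.3,0,10.2,0, 0,0.5,0.1,-15.6,0,10.4,0]'
python3 - <<'E'
from h import *
import pickle
D={n:imaging.get_image(n) for n in["wrist","scene","top"]}
pickle.dump(D,open("D4.pkl","wb"))
cv2.imwrite("pics/w4.png",cv2.resize(D["wrist"]["img"][:,:,::-1],None,fx=1.4,fy=1.4))
crop(D["scene"]["img"],170,130,350,265,4.4,"s4.png")
crop(D["top"]["img"],200,140,320,260,5,"t4.png")
rel([415,82,106],-.075-np.pi)
E
```

```text
clock: 6.6
eef_pos: [415.8, 79.6, 105.2]
tool_rot: [-1.571, -0.0, 3.066]
force: [-1.2, -0.1, -3.6]
width: 8.7
pos [416.1  78.5 105.3] rot [-1.5705e+00  1.0000e-04  3.0650e+00] F [-0.4 -0.3 -2.3] w 8.9 t 6.75
shift cm [ 0.139 -0.07  -0.342] rot deg [-0.02 -0.09 -0.01]
```

View pics/w4.png

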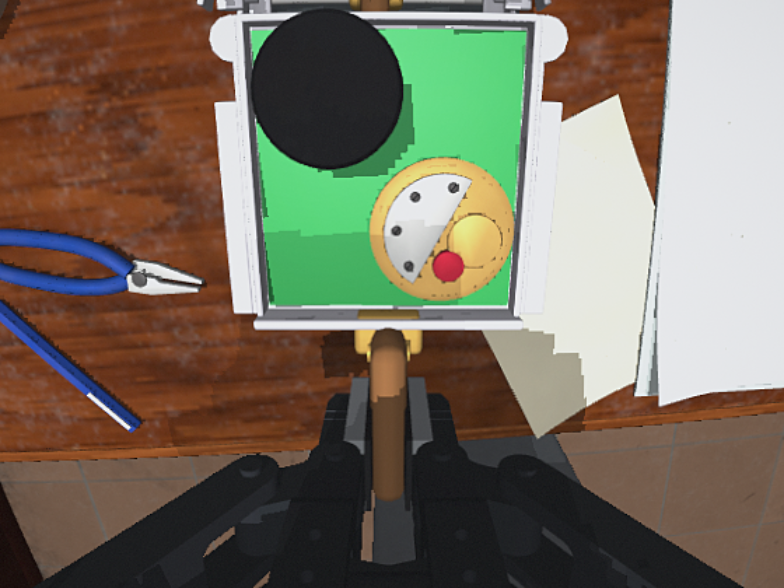

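View pics/s4.png

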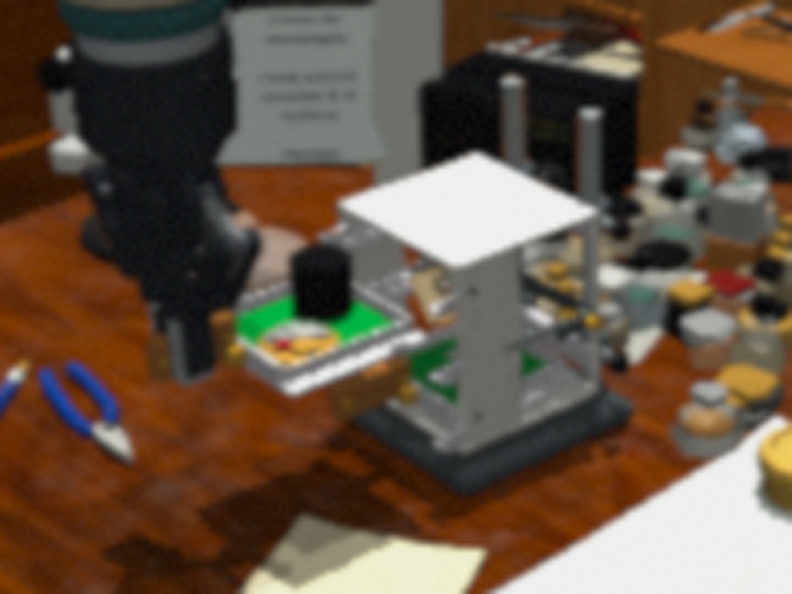

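View pics/t4.png

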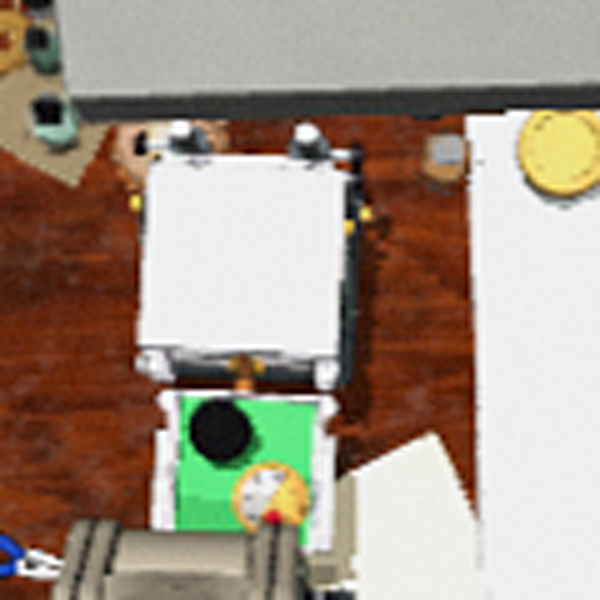

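Run:
```python
from h import *
import pickle
D=pickle.load(open("D4.pkl","rb"));d=D["top"];w=D["wrist"];sc=D["scene"]
T=lambda x,y:(d,200+x/5,140+y/5); S=lambda x,y:(sc,170+x/4.4,130+y/4.4); W=lambda x,y:(w,x/1.4,y/1.4)
R=[onz(*T(*p),133.5) for p in [(138,348),(338,360),(150,158),(347,166)]]
for r in R: print("roof",r.round(1))
u=((R[2]-R[0])+(R[3]-R[1]))[:2]; print("yaw",np.arctan2(u[1],u[0]), np.arctan2(-(R[0]-R[1])[0],(R[0]-R[1])[1]))
for n,p,z in [("noseL",(157,402),103.5),("noseR",(338,406),103.5),("sheetL",(154,500),103.5),("sheetR",(333,520),103.5),("rimRL",(170,392),106),("rimRR",(326,396),106)]:
    print(n,onz(*T(*p),z).round(1))
print("wrist")
for n,p,z in [("noseL",(212,40),103.5),("noseR",(568,38),103.5),("sheetFL",(233,312),103.5),("sheetFR",(542,312),103.5),("sheetL2",(217,103),103.5),("sheetR2",(561,103),103.5)]:
    print(n,onz(*W(*p),z).round(1))
print("tri noseR",tri([T(338,406),S(412,338)]).round(1), "pot top", tri([T(219,432),S(322,262)]).round(1))
```

```text
roof [551.5 123.4 133.5]
roof [542.3  18.4 133.5]
roof [652.3 115.2 133.5]
roof [645.3  10.9 133.5]
yaw -0.07695469711220981 -0.08720240537034621
noseL [524.5 116.6 103.5]
noseR [519.7  19.3 103.5]
sheetL [471.9 119.3 103.5]
sheetR [458.5  23.6 103.5]
rimRL [529.6 109.3 106. ]
rimRR [525.1  25.5 106. ]
wrist
noseL [525.7 117.9 103.5]
noseR [519.   24.1 103.5]
sheetFL [449.5 124.8 103.5]
sheetFR [442.3  30.2 103.5]
sheetL2 [509.7 119.1 103.5]
sheetR2 [502.6  25.9 103.5]
tri noseR [517.6  20.9 103.5] pot top [506.7  81.8 129.1]
```

```bash
python3 -m inch '[0,0.1,0,-0.15,0,0,0, 0,0.4,0.2,-0.4,0,0,0, 0,0.5,0.6,-0.55,0,0,0, 0,0.5,1.1,-0.55,0,0,0, 0,0.5,1.6,-0.55,0,0,0, 0,0.5,2.1,-0.55,0,0,0, 0,0.5,2.4,-0.55,0,0,0, 0,0.5,2.5,-0.55,0,0,0, 0,0.5,2.5,-0.55,0,0,0]'
python3 - <<'E'
from h import *
import pickle
D={n:imaging.get_image(n) for n in["wrist","scene","top"]}
pickle.dump(D,open("D5.pkl","wb"))
cv2.imwrite("pics/w5.png",cv2.resize(D["wrist"]["img"][:,:,::-1],None,fx=1.4,fy=1.4))
crop(D["scene"]["img"],220,150,320,240,7,"s5.png")
crop(D["top"]["img"],220,160,290,260,6,"t5.png")
rel([411,84,80],-.077-np.pi)
E
```

```text
clock: 7.65
eef_pos: [411.4, 84.7, 80.1]
tool_rot: [-1.571, -0.0, 3.065]
force: [0.5, -0.5, -2.0]
width: 9.0
pos [411.6  84.8  80.5] rot [-1.5709e+00  4.0000e-04  3.0654e+00] F [-0.2  0.3 -3.2] w 9.3 t 7.8
shift cm [0.053 0.045 0.082] rot deg [ 0.01  0.05 -0.02]
```

View pics/w5.png

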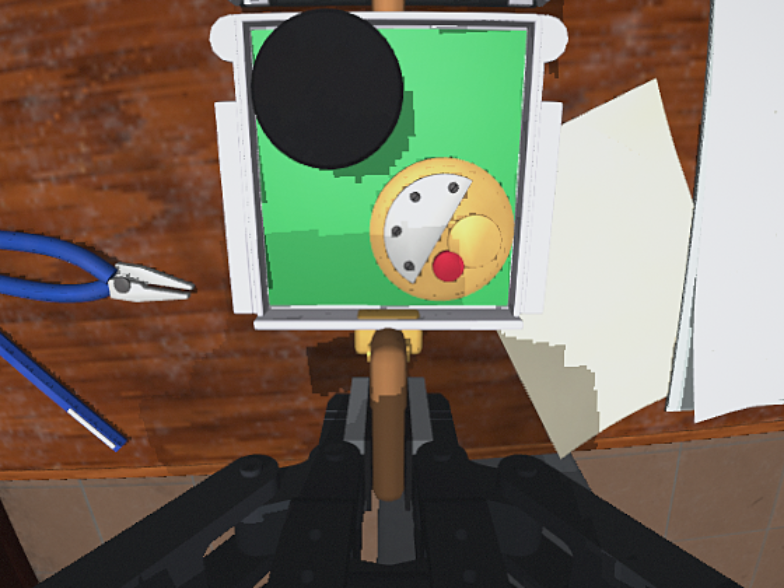

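View pics/s5.png

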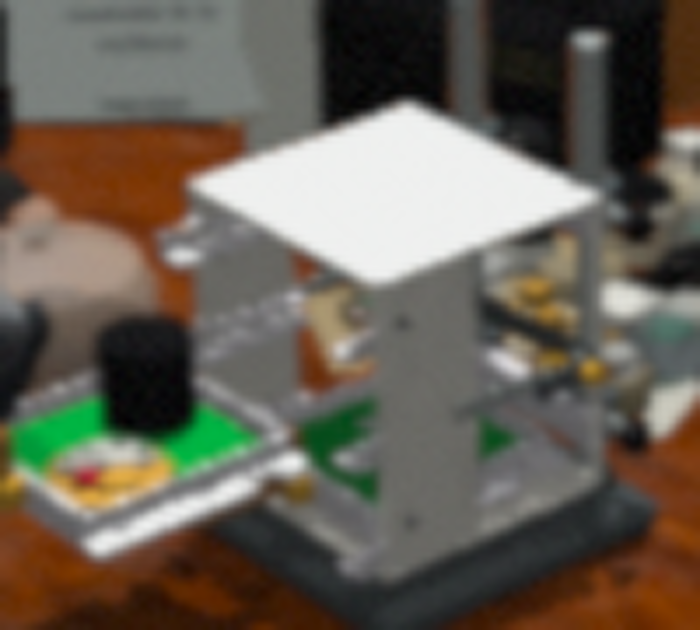

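View pics/t5.png

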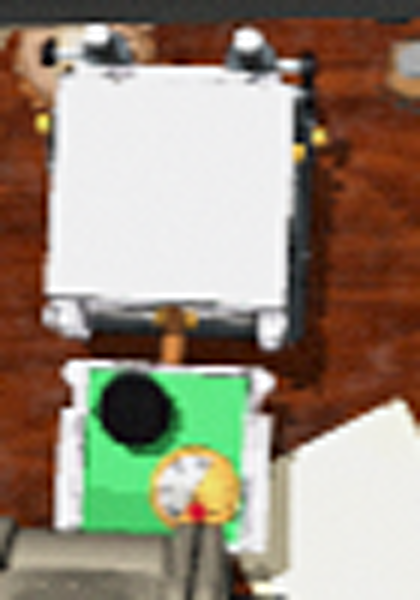

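Run:
```python
from h import *
import pickle
D=pickle.load(open("D5.pkl","rb"));d=D["top"]
T=lambda x,y:(d,220+x/6,160+y/6)
z=80.5-4.8+3
P={k:onz(*T(*p),h) for k,p,h in [("roofFL",(47,299),133.5),("roofFR",(290,308),133.5),("roofRL",(63,68),133.5),("roofRR",(298,80),133.5),
 ("chkL",(46,320),113.5),("chkLi",(88,325),113.5),("chkR",(288,335),113.5),("chkRi",(258,340),113.5),("bpull",(173,345),59.5),
 ("noseL",(64,374),z),("noseR",(276,381),z),("sheetL",(57,500),z),("sheetR",(269,520),z),("rollL",(42,122),113),("rollR",(320,135),113),("rollR2",(299,152),73)]}
O=np.array([598,67.]);yw=-.077;u=np.array([np.cos(yw),np.sin(yw)]);v=np.array([-u[1],u[0]])
for k,p in P.items():
    q=p[:2]-O; print(k,p.round(1),"rack",(q@u).round(1),(q@v).round(1))
```

```text
roofFL [550.9 122.8 133.5] rack -51.3 52.0
roofFR [544.   16.5 133.5] rack -49.9 -54.5
roofRL [653.  113.8 133.5] rack 51.2 50.9
roofRR [644.9  10.3 133.5] rack 51.1 -53.0
chkL [543.1 125.3 113.5] rack -59.2 54.0
chkLi [540.4 106.7 113.5] rack -60.5 35.1
chkR [533.5  17.7 113.5] rack -60.5 -54.1
chkRi [531.6  31.2 113.5] rack -63.4 -40.8
bpull [533.8  71.7  59.5] rack -64.3 -0.3
noseL [520.7 121.   78.7] rack -81.3 47.8
noseR [514.8  24.   78.7] rack -79.6 -49.3
sheetL [463.2 125.3  78.7] rack -138.9 47.8
sheetR [451.4  28.8  78.7] rack -143.3 -49.3
rollL [632.2 125.5 113. ] rack 29.6 61.0
rollR [623.1   1.  113. ] rack 30.1 -63.9
rollR2 [621.1  10.6  73. ] rack 27.3 -54.5
```

```bash
python3 -m inch '[0,-0.2,0,0,0,0,0, 0,-0.5,0,0,0,0,0, 0,-0.8,0,0,0,0,0, 0,-1.1,0,0,0,0,0, 0,-1.3,0,0,0,0,0, 0,-1.4,0,0,0,0,0, 0,-1.4,0,0,0,0,0]'
python3 -m inch '[0,-0.1,0,0,0,0,0, 0,-0.3,0,0,0,0,0, 0,-0.5,0,0,0,0,0, 0,-0.7,0,0,0,0,0, 0,-0.8,0,0,0,0,0, 0,-0.9,0,0,0,0,0, 0,-0.9,0,0,0,0,0]'
python3 - <<'E'
from h import *
import pickle
D={n:imaging.get_image(n) for n in["wrist","scene","top"]}
pickle.dump(D,open("D6.pkl","wb"))
cv2.imwrite("pics/w6.png",cv2.resize(D["wrist"]["img"][:200,:,::-1],None,fx=1.4,fy=1.4))
crop(D["scene"]["img"],220,150,320,240,7,"s6.png")
crop(D["top"]["img"],220,160,290,260,6,"t6.png")
rel([434.5,82.2,80],-.077-np.pi)
E
```

```text
clock: 8.5
eef_pos: [425.5, 83.7, 80.3]
tool_rot: [-1.571, 0.0, 3.065]
force: [-0.5, -0.1, -3.4]
width: 8.7
clock: 9.2
eef_pos: [434.5, 83.0, 80.3]
tool_rot: [-1.571, 0.0, 3.065]
force: [-0.4, -0.4, -2.2]
width: 8.7
pos [434.3  83.   80.3] rot [-1.5708e+00 -2.0000e-04  3.0654e+00] F [ 0.1  0.9 -2.3] w 8.5 t 9.35
shift cm [-0.031  0.032  0.079] rot deg [-0.    0.05  0.01]
```

View pics/s6.png

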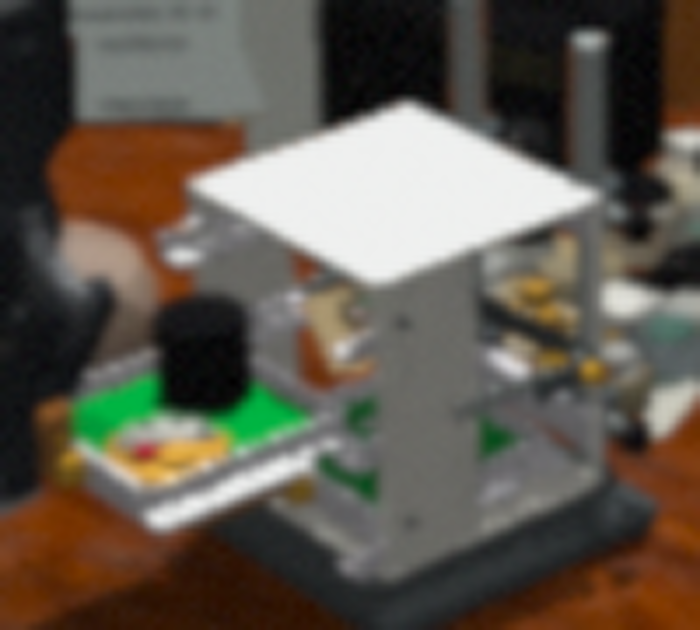

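View pics/t6.png

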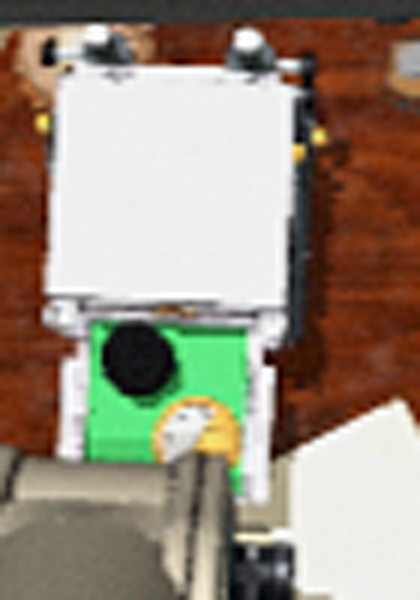

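View pics/w6.png

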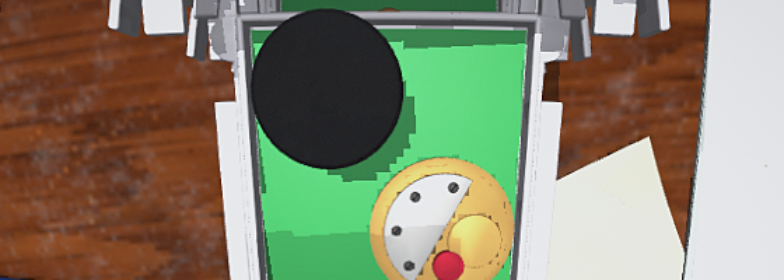

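```bash
python3 -m inch '[0,0,0.1,0,0,0,0, 0,0,0.2,0,0,0,0, 0,0,0.25,0,0,0,0, 0,0,0.25,0,0,0,0]'; python3 -m inch '[0,0,0.1,0,0,0,0, 0,0,0.1,0,0,0,0, 0,0,0.1,0,0,0,0]'
```

```text
clock: 9.75
eef_pos: [434.2, 83.0, 77.9]
tool_rot: [-1.571, -0.0, 3.065]
force: [-1.6, 0.4, 2.6]
width: 9.1
clock: 10.05
eef_pos: [434.1, 83.1, 77.1]
tool_rot: [-1.571, -0.0, 3.066]
force: [-4.4, 0.6, 6.0]
width: 8.8
```

Run:
```python
from h import *
import pickle
d=imaging.get_image("wrist"); pickle.dump(d,open("w7.pkl","wb"))
i=d["img"]
crop(i,140,0,420,240,2.85,"w7.png")
w2=cv2.imread("pics/w2.png")[:,:,::-1]
crop(w2,230,10,540,300,2.5,"w2z.png")
D=pickle.load(open("D5.pkl","rb")); crop(D["wrist"]["img"],140,0,420,240,2.85,"w5z.png")
print(ctrl.read_state())
```

```text
{'clock': 10.1, 'qpos': array([-0.3679353 ,  0.6288547 ,  0.1675308 ,  2.21573748, -0.31912646,
        0.31880031, -1.57476814]), 'qd': array([ 0.0006515 ,  0.00121429, -0.00092123, -0.00049796,  0.00152532,
       -0.00087008,  0.00126744]), 'tau': array([ 4.13918523e-01, -4.08899975e+01,  2.64112025e+00, -8.02978545e+00,
       -1.97234319e-02, -5.49636595e-01, -3.36706027e-03]), 'eef_pos': array([434.09637354,  83.07559963,  77.14818106]), 'tool_rot': array([-1.57103330e+00, -8.18524725e-05,  3.06559204e+00]), 'force': array([-3.97791952,  0.49603662,  6.43268756]), 'torque': array([-0.02700644,  0.02540448, -0.00858846]), 'width': 8.721774699595429}
```

View pics/w7.png

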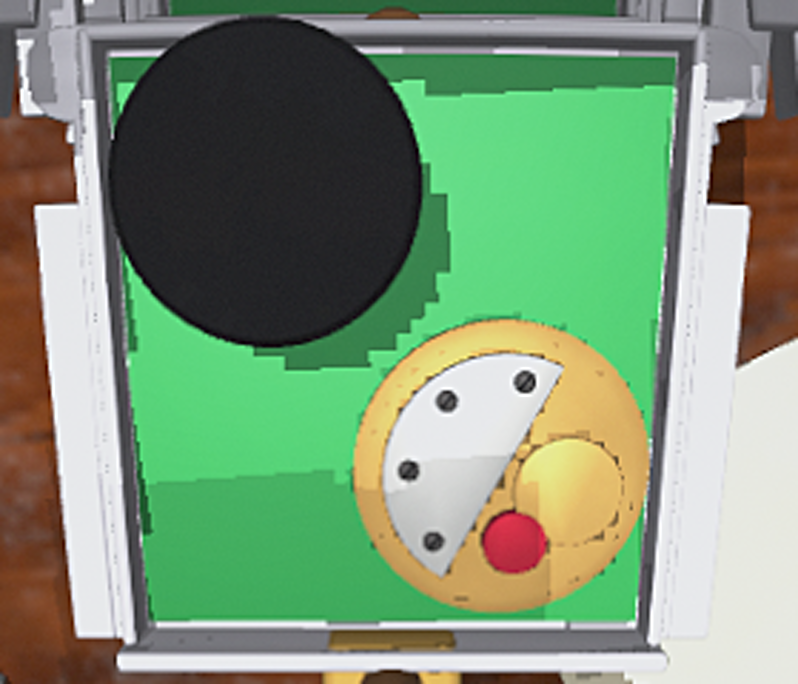

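View pics/w2z.png

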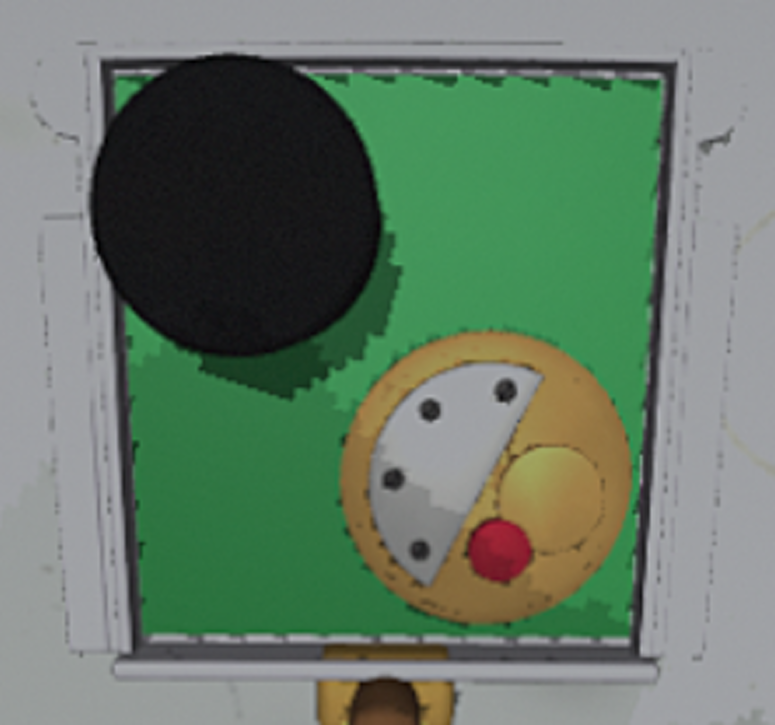

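View pics/w5z.png

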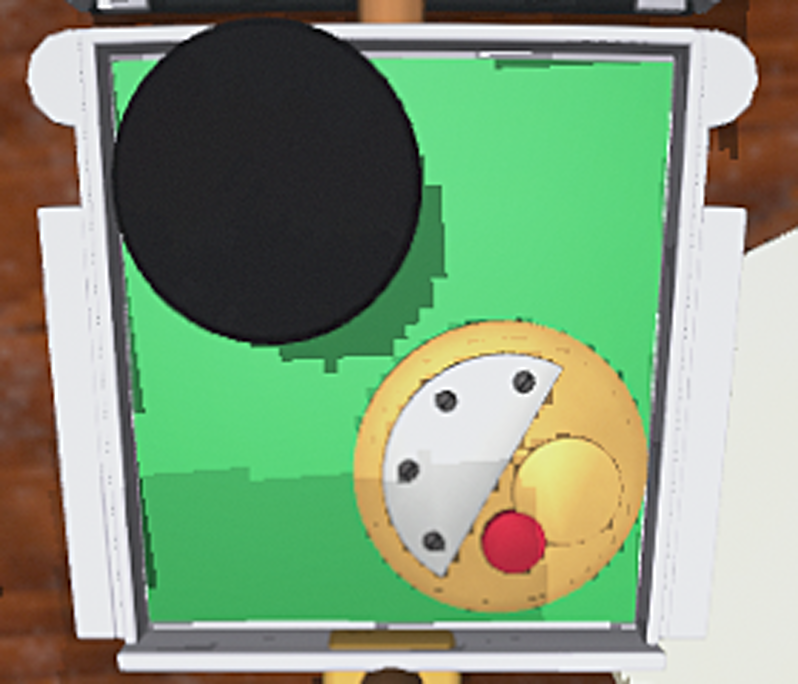

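```bash
cat > fit.py <<'E'
from h import *
from scipy.optimize import least_squares
def fit(R,t,d,tcp,yaw,under,corn,mid,rim):
    # corn: FL,FR px ; mid: L2,R2 px (x unknown common) ; 
    dd=dict(d);dd["R"]=R;dd["t"]=t
    base=np.array([tcp[0]+72*np.cos(yaw),tcp[1]+72*np.sin(yaw),under])
    def pts(p):
        Rm=Ro.from_euler("zyx",[yaw+p[3],p[4],p[5]])
        L=[[-42,48,3],[-42,-48,3],[p[6],48,3],[p[6],-48,3],[38,38,p[7]],[38,-38,p[7]]]
        return Rm.apply(L)+base+p[:3]
    obs=np.array(corn+mid)
    f=lambda p:np.r_[(proj(dd,pts(p)[:4])-obs).ravel(),0.01*p[5],0.001*(p[7]-6)]
    s=least_squares(f,[0,0,0,0,0,0,15,6]); return s
def report(n,*a):
    s=fit(*a);p=s.x
    print(n,"d",p[:3].round(2),"yaw,pitch,roll deg",np.degrees(p[3:6]).round(2),"x2",p[6].round(1),"cost",round(s.cost,3))
E
python3 - <<'E'
from fit import *
import pickle
D=pickle.load(open("D5.pkl","rb"));w5=D["wrist"]; w7=pickle.load(open("w7.pkl","rb"))
w1=pickle.load(open("w1.pkl","rb"))
Z=lambda x,y:[140+x/2.85,y/2.85]
# camera pose rel tool from w7 -> w2 pose
def camrel(d,pos,rot):
    Rt=Ro.from_euler("xyz",rot).as_matrix(); return np.array(d["R"])@Rt, np.array(d["R"])@np.array(pos)+np.array(d["t"])
A,b=camrel(w7,[434.1,83.08,77.15],[-1.5710,0,3.0656]); A5,b5=camrel(w5,[411.6,84.8,80.5],[-1.5709,.0004,3.0654])
print(b,b5)
Rt=Ro.from_euler("xyz",[-1.5706,-.0008,-2.8564]).as_matrix(); R2=A5@Rt.T; t2=b5-R2@np.array([453.3,-235.6,45.4])
z2=lambda x,y:[(230+x/2.5)/1.4,(10+y/2.5)/1.4]
report("w2 mat",R2,t2,w5,[454,-234],.29,2.3,[z2(68,652),z2(701,657)],[z2(43,217),z2(739,222)],None)
report("w5 air",w5["R"],w5["t"],w5,[411.6,84.8],-.076,75.7,[Z(77,637),Z(712,637)],[Z(38,209),Z(746,209)],None)
report("w7 contact",w7["R"],w7["t"],w7,[434.1,83.1],-.076,72.35,[Z(77,637),Z(712,637)],[Z(34,206),Z(750,206)],None)
E
```

```text
[1.05396964e-01 3.23882149e+01 1.61041252e+02] [-3.17635219e-02  3.23152501e+01  1.60638288e+02]
w2 mat d [ 0.83 -0.77 -1.49] yaw,pitch,roll deg [-0.91  0.47 -0.04] x2 20.2 cost 0.437
w5 air d [-0.66 -0.42 -1.85] yaw,pitch,roll deg [0.06 1.77 0.02] x2 19.1 cost 0.329
w7 contact d [-0.35 -0.3  -0.4 ] yaw,pitch,roll deg [ 0.08  0.3  -0.11] x2 19.4 cost 0.33
```

```bash
python3 -m inch '[0,0,-0.03,0,0,0,0, 0,-0.1,-0.03,0,0,0,0, 0,-0.2,-0.03,0,0,0,0, 0,-0.3,-0.03,0,0,0,0, 0,-0.4,-0.03,0,0,0,0]';python3 -m inch '[0,-0.1,0,0,0,0,0, 0,-0.2,0,0,0,0,0, 0,-0.3,0,0,0,0,0, 0,-0.4,0,0,0,0,0]'
```

```text
clock: 10.6
eef_pos: [437.5, 82.8, 77.1]
tool_rot: [-1.571, -0.001, 3.066]
force: [-4.6, 0.7, 3.3]
width: 8.9
clock: 11.0
eef_pos: [442.5, 82.4, 77.1]
tool_rot: [-1.571, 0.0, 3.065]
force: [-3.4, 0.0, 4.2]
width: 8.9
```

```bash
python3 -m inch '[0,-0.1,0,0,0,0,0, 0,-0.2,0,0,0,0,0, 0,-0.3,0,0,0,0,0, 0,-0.4,0,0,0,0,0]';python3 -m inch '[0,-0.1,0,0,0,0,0, 0,-0.2,0,0,0,0,0, 0,-0.3,0,0,0,0,0, 0,-0.4,0,0,0,0,0]';python3 -m inch '[0,-0.1,0,0,0,0,0, 0,-0.2,0,0,0,0,0, 0,-0.3,0,0,0,0,0, 0,-0.4,0,0,0,0,0]'
```

```text
clock: 11.4
eef_pos: [446.2, 82.1, 77.1]
tool_rot: [-1.571, -0.0, 3.066]
force: [-3.9, -0.0, 3.9]
width: 9.1
clock: 11.8
eef_pos: [450.1, 81.8, 77.2]
tool_rot: [-1.571, -0.0, 3.065]
force: [-4.8, 0.4, 4.5]
width: 9.2
clock: 12.2
eef_pos: [453.9, 81.5, 77.2]
tool_rot: [-1.571, -0.001, 3.066]
force: [-6.2, 0.5, 6.1]
width: 8.7
```

Run:
```python
from fit import *
import pickle
d=imaging.get_image("wrist"); pickle.dump(d,open("w8.pkl","wb"))
crop(d["img"],140,0,420,240,2.85,"w8.png")
D=imaging.get_image("scene");crop(D["img"],220,150,320,240,7,"s8.png")
print(ctrl.read_state()["torque"])
```

```text
[0.05534471 0.62345223 0.0172298 ]
```

View pics/w8.png

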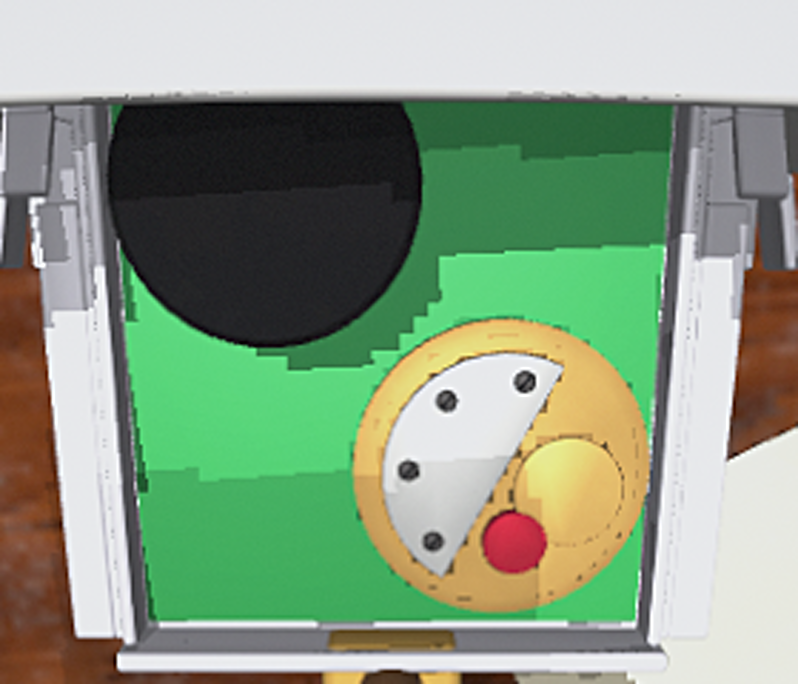

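View pics/s8.png

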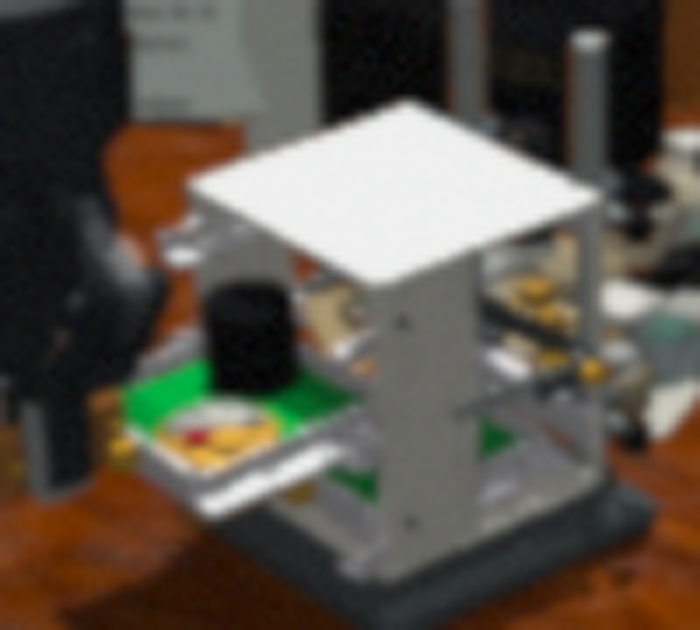

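```bash
python3 -m inch '[0,0,-0.05,0,0,0,0, 0,-0.1,-0.05,0,0,0,0, 0,-0.2,-0.05,0,0,0,0, 0,-0.3,-0.05,0,0,0,0, 0,-0.4,-0.05,0,0,0,0]';python3 -m inch '[0,-0.1,0,0,0,0,0, 0,-0.2,0,0,0,0,0, 0,-0.3,0,0,0,0,0, 0,-0.4,0,0,0,0,0]';python3 -m inch '[0,-0.1,0,0,0,0,0, 0,-0.2,0,0,0,0,0, 0,-0.3,0,0,0,0,0, 0,-0.4,0,0,0,0,0]'
```

```text
clock: 12.8
eef_pos: [458.3, 81.2, 77.6]
tool_rot: [-1.571, -0.0, 3.065]
force: [-3.5, 0.4, 2.4]
width: 8.6
clock: 13.2
eef_pos: [462.3, 80.9, 77.6]
tool_rot: [-1.571, -0.0, 3.066]
force: [-3.0, 0.4, 2.6]
width: 9.2
clock: 13.6
eef_pos: [466.2, 80.6, 77.6]
tool_rot: [-1.571, -0.0, 3.065]
force: [-4.6, 0.4, 3.9]
width: 9.0
```

```bash
python3 -m inch '[0,-0.1,-0.02,0,0,0,0, 0,-0.2,-0.02,0,0,0,0, 0,-0.3,-0.02,0,0,0,0, 0,-0.4,-0.02,0,0,0,0]';python3 -m inch '[0,-0.1,0,0,0,0,0, 0,-0.2,0,0,0,0,0, 0,-0.3,0,0,0,0,0, 0,-0.4,0,0,0,0,0]';python3 -m inch '[0,-0.1,0,0,0,0,0, 0,-0.2,0,0,0,0,0, 0,-0.3,0,0,0,0,0, 0,-0.4,0,0,0,0,0]'
```

```text
clock: 14.0
eef_pos: [470.4, 80.3, 77.8]
tool_rot: [-1.571, -0.0, 3.065]
force: [-3.1, 0.6, 2.7]
width: 8.8
clock: 14.4
eef_pos: [474.3, 80.0, 77.8]
tool_rot: [-1.571, -0.0, 3.065]
force: [-3.7, -0.5, 2.5]
width: 8.5
clock: 14.8
eef_pos: [478.1, 79.7, 77.8]
tool_rot: [-1.571, -0.0, 3.065]
force: [-4.9, 0.2, 4.5]
width: 9.1
```

```bash
for i in 1; do :; done; python3 -m inch '[0,-0.1,-0.02,0,0,0,0, 0,-0.2,-0.02,0,0,0,0, 0,-0.2,-0.02,0,0,0,0]';python3 -m inch '[0,-0.1,0,0,0,0,0, 0,-0.2,0,0,0,0,0, 0,-0.2,0,0,0,0,0]';python3 -m inch '[0,-0.1,0,0,0,0,0, 0,-0.2,0,0,0,0,0, 0,-0.2,0,0,0,0,0]';python3 -m inch '[0,-0.1,0,0,0,0,0, 0,-0.2,0,0,0,0,0, 0,-0.2,0,0,0,0,0]'
```

```text
clock: 15.1
eef_pos: [481.4, 79.5, 78.0]
tool_rot: [-1.571, 0.002, 3.065]
force: [-0.3, 0.2, -0.4]
width: 9.1
clock: 15.4
eef_pos: [482.0, 79.4, 78.0]
tool_rot: [-1.571, -0.0, 3.066]
force: [-2.9, 0.5, 1.2]
width: 9.3
clock: 15.7
eef_pos: [484.7, 79.2, 78.0]
tool_rot: [-1.571, 0.001, 3.065]
force: [-2.0, 1.0, 1.5]
width: 9.0
clock: 16.0
eef_pos: [486.3, 79.1, 78.0]
tool_rot: [-1.571, 0.0, 3.065]
force: [-3.5, -0.2, 1.9]
width: 9.0
```

```bash
python3 -m inch '[0,-0.1,0,0,0,0,0, 0,-0.2,0,0,0,0,0, 0,-0.2,0,0,0,0,0]';python3 -m inch '[0,-0.1,0,0,0,0,0, 0,-0.2,0,0,0,0,0, 0,-0.2,0,0,0,0,0]';python3 -m inch '[0,-0.1,0,0,0,0,0, 0,-0.2,0,0,0,0,0, 0,-0.2,0,0,0,0,0]';python3 -m inch '[0,-0.1,0,0,0,0,0, 0,-0.2,0,0,0,0,0, 0,-0.2,0,0,0,0,0]'
```

```text
clock: 16.3
eef_pos: [488.5, 78.9, 78.0]
tool_rot: [-1.571, 0.0, 3.065]
force: [-3.4, -0.1, 2.1]
width: 9.0
clock: 16.6
eef_pos: [490.4, 78.8, 78.0]
tool_rot: [-1.571, 0.0, 3.065]
force: [-4.2, 0.2, 3.0]
width: 8.8
clock: 16.9
eef_pos: [492.3, 78.6, 78.0]
tool_rot: [-1.571, -0.0, 3.065]
force: [-4.5, 0.5, 3.2]
width: 8.8
clock: 17.2
eef_pos: [494.0, 78.5, 78.0]
tool_rot: [-1.571, -0.001, 3.066]
force: [-5.5, 0.3, 5.7]
width: 9.1
```

```bash
python3 -m inch '[0,0,-0.05,0,0,0,0, 0,-0.1,-0.05,0,0,0,0, 0,-0.2,-0.05,0,0,0,0, 0,-0.2,-0.05,0,0,0,0]';python3 -m inch '[0,-0.1,0,0,0,0,0, 0,-0.2,0,0,0,0,0, 0,-0.2,0,0,0,0,0]';python3 -m inch '[0,-0.1,0,0,0,0,0, 0,-0.2,0,0,0,0,0, 0,-0.2,0,0,0,0,0]'
```

```text
clock: 17.6
eef_pos: [497.2, 78.2, 78.4]
tool_rot: [-1.571, 0.001, 3.065]
force: [0.4, -0.7, -2.4]
width: 8.7
clock: 17.9
eef_pos: [498.6, 78.1, 78.5]
tool_rot: [-1.571, 0.001, 3.065]
force: [0.5, -0.1, -3.0]
width: 9.2
clock: 18.2
eef_pos: [500.5, 78.0, 78.5]
tool_rot: [-1.571, 0.0, 3.065]
force: [-0.5, 0.4, -3.1]
width: 9.0
```

```bash
python3 -m inch '[0,-0.1,0,0,0,0,0, 0,-0.2,0,0,0,0,0, 0,-0.2,0,0,0,0,0]';python3 -m inch '[0,-0.1,0,0,0,0,0, 0,-0.2,0,0,0,0,0, 0,-0.2,0,0,0,0,0]';python3 -m inch '[0,-0.1,0,0,0,0,0, 0,-0.2,0,0,0,0,0, 0,-0.2,0,0,0,0,0]'
```

```text
clock: 18.5
eef_pos: [502.4, 77.8, 78.5]
tool_rot: [-1.571, 0.0, 3.065]
force: [0.3, 2.1, -3.6]
width: 8.6
clock: 18.8
eef_pos: [504.5, 77.7, 78.6]
tool_rot: [-1.571, 0.0, 3.065]
force: [0.8, -0.4, -2.8]
width: 8.3
clock: 19.1
eef_pos: [506.4, 77.5, 78.5]
tool_rot: [-1.571, 0.0, 3.065]
force: [0.3, -0.1, -2.3]
width: 9.1
```

```bash
python3 -m inch '[0,-0.1,0,0,0,0,0, 0,-0.2,0,0,0,0,0, 0,-0.2,0,0,0,0,0]';python3 -m inch '[0,-0.1,0,0,0,0,0, 0,-0.2,0,0,0,0,0, 0,-0.2,0,0,0,0,0]';python3 -m inch '[0,-0.1,0,0,0,0,0, 0,-0.2,0,0,0,0,0, 0,-0.2,0,0,0,0,0]'
```

```text
clock: 19.4
eef_pos: [508.4, 77.4, 78.5]
tool_rot: [-1.571, 0.0, 3.065]
force: [-0.2, 0.2, -2.8]
width: 8.8
clock: 19.7
eef_pos: [510.1, 77.1, 78.5]
tool_rot: [-1.571, -0.0, 3.065]
force: [-0.0, 0.1, -2.0]
width: 9.1
clock: 20.0
eef_pos: [510.7, 77.1, 78.4]
tool_rot: [-1.571, -0.003, 3.066]
force: [-4.4, -0.2, -0.5]
width: 8.9
```

```bash
python3 -m inch '[0,-0.05,0,0,0,0,0, 0,-0.1,0,0,0,0,0, 0,-0.1,0,0,0,0,0]';python3 -m inch '[0,-0.05,0,0,0,0,0, 0,-0.1,0,0,0,0,0, 0,-0.1,0,0,0,0,0]';python3 -m inch '[0,-0.05,0,0,0,0,0, 0,-0.1,0,0,0,0,0, 0,-0.1,0,0,0,0,0]'
```

```text
clock: 20.3
eef_pos: [511.9, 77.1, 78.4]
tool_rot: [-1.571, -0.002, 3.066]
force: [-5.2, 0.7, -0.2]
width: 9.1
clock: 20.6
eef_pos: [513.2, 77.0, 78.4]
tool_rot: [-1.571, -0.002, 3.066]
force: [-3.8, 0.6, -1.4]
width: 8.8
clock: 20.9
eef_pos: [515.8, 76.8, 78.5]
tool_rot: [-1.571, 0.001, 3.065]
force: [-1.8, 0.1, -3.0]
width: 8.9
```

```bash
python3 -m inch '[0,-0.05,0,0,0,0,0, 0,-0.1,0,0,0,0,0, 0,-0.1,0,0,0,0,0]';python3 -m inch '[0,-0.05,0,0,0,0,0, 0,-0.1,0,0,0,0,0, 0,-0.1,0,0,0,0,0]'
```

```text
clock: 21.2
eef_pos: [517.0, 76.7, 78.6]
tool_rot: [-1.571, 0.002, 3.065]
force: [-0.4, -0.6, -4.7]
width: 8.6
clock: 21.5
eef_pos: [517.8, 76.6, 78.6]
tool_rot: [-1.571, 0.001, 3.065]
force: [-0.1, -0.4, -3.6]
width: 8.7
```

```bash
python3 -c "
from h import *
for i in range(1):
  s=ctrl.read_state();print(s['force'],s['torque'],s['eef_pos'])
d=imaging.get_image('wrist');cv2.imwrite('pics/w9.png',cv2.resize(d['img'][:,:,::-1],None,fx=1.4,fy=1.4))
d=imaging.get_image('top');crop(d['img'],220,160,290,260,6,'t9.png')
d=imaging.get_image('scene');crop(d['img'],220,150,320,240,7,'s9.png')
s=ctrl.read_state();print(s['force'],s['torque'],s['eef_pos'])
"
```

```text
[-0.14274448 -0.38307851 -3.61593609] [-0.10369014  0.28924297 -0.07228864] [517.80039339  76.64606504  78.62650199]
[ 0.14628002 -0.39202014 -3.26609632] [-0.04667306  0.11872199  0.0308015 ] [517.82140678  76.65706986  78.65545682]
```

View pics/w9.png

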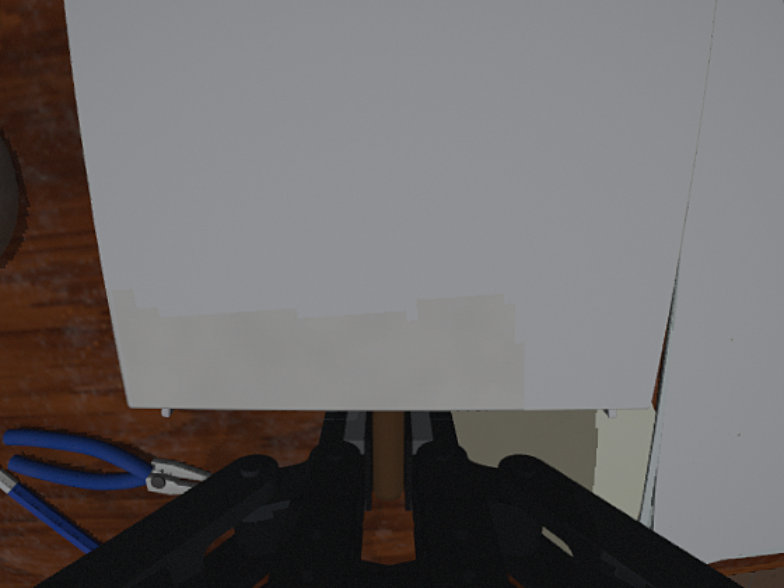

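View pics/t9.png

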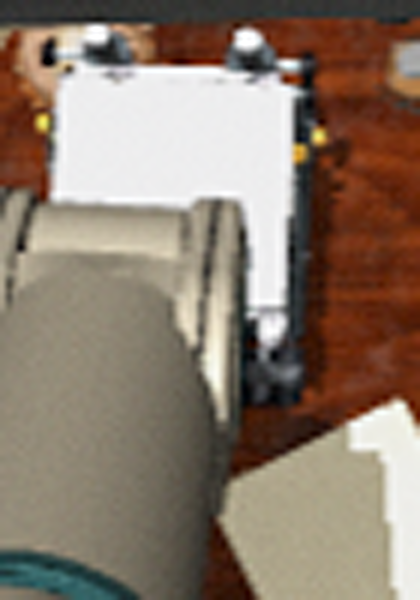

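View pics/s9.png

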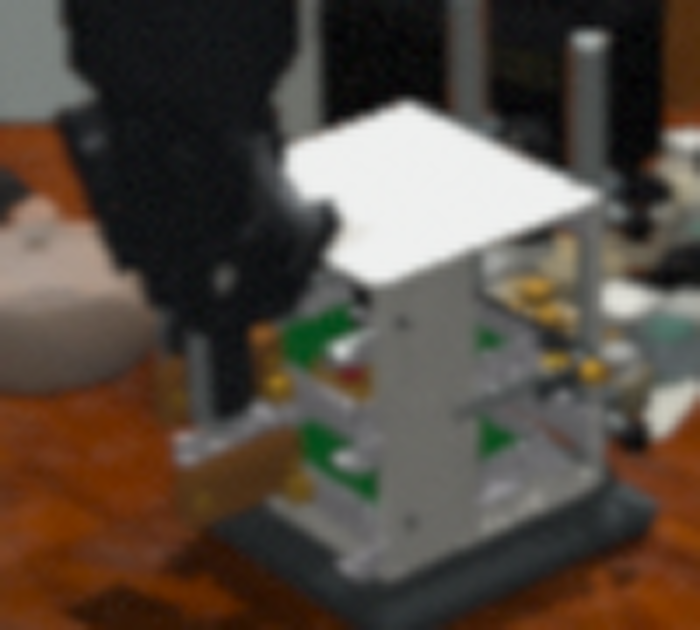

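```bash
python3 -m inch '[0,-0.05,0,0,0,0,0, 0,-0.1,0,0,0,0,0, 0,-0.1,0,0,0,0,0]';python3 -m inch '[0,-0.05,0,0,0,0,0, 0,-0.1,0,0,0,0,0, 0,-0.1,0,0,0,0,0]'
```

```text
clock: 21.95
eef_pos: [518.6, 76.6, 78.6]
tool_rot: [-1.571, 0.001, 3.065]
force: [0.3, -1.3, -4.0]
width: 9.0
clock: 22.25
eef_pos: [519.9, 76.5, 78.6]
tool_rot: [-1.571, 0.001, 3.065]
force: [1.4, -0.5, -5.3]
width: 9.4
```

```bash
python3 -m inch '[0,-0.05,0,0,0,0,0, 0,-0.1,0,0,0,0,0, 0,-0.1,0,0,0,0,0]';python3 -m inch '[0,-0.05,0,0,0,0,0, 0,-0.1,0,0,0,0,0, 0,-0.1,0,0,0,0,0]'
```

```text
clock: 22.55
eef_pos: [520.8, 76.4, 78.6]
tool_rot: [-1.571, 0.001, 3.065]
force: [3.7, -0.6, -4.8]
width: 8.9
clock: 22.85
eef_pos: [521.6, 76.4, 78.6]
tool_rot: [-1.571, 0.001, 3.065]
force: [4.2, -1.0, -3.7]
width: 8.9
```

```bash
python3 -m inch '[0,-0.05,0,0,0,0,0, 0,-0.1,0,0,0,0,0, 0,-0.1,0,0,0,0,0]';python3 -m inch '[0,-0.05,0,0,0,0,0, 0,-0.1,0,0,0,0,0, 0,-0.1,0,0,0,0,0]'
```

```text
clock: 23.15
eef_pos: [522.2, 76.4, 78.6]
tool_rot: [-1.571, 0.0, 3.065]
force: [2.7, -1.2, -3.4]
width: 8.7
clock: 23.45
eef_pos: [522.2, 76.3, 78.4]
tool_rot: [-1.571, -0.002, 3.066]
force: [0.8, -0.2, -2.0]
width: 8.9
```

```bash
python3 -m inch '[0,-0.05,0,0,0,0,0, 0,-0.1,0,0,0,0,0, 0,-0.1,0,0,0,0,0]'
```

```text
clock: 23.75
eef_pos: [522.2, 76.3, 78.3]
tool_rot: [-1.571, -0.004, 3.066]
force: [-5.0, 0.2, 2.1]
width: 8.9
```

```bash
python3 -m inch '[0,0.05,0,0,0,0,0, 0,0.1,0,0,0,0,0, 0,0.1,0,0,0,0,0]'; python3 -m inch '[0.1,0,0,0,0,0,0, 0.2,0,0,0,0,0,0, 0.3,0,0,0,0,0,0, 0.4,0,0,0,0,0,0, 0.4,0,0,0,0,0,0, 0.4,0,0,0,0,0,0]'; python3 -c "
from h import *
d=imaging.get_image('wrist');cv2.imwrite('pics/w10.png',cv2.resize(d['img'][:,:,::-1],None,fx=1.4,fy=1.4))
"
```

```text
clock: 24.05
eef_pos: [522.2, 76.3, 78.3]
tool_rot: [-1.571, -0.002, 3.066]
force: [-5.7, 0.7, -0.0]
width: 8.6
clock: 24.65
eef_pos: [523.6, 76.3, 78.7]
tool_rot: [-1.571, 0.001, 3.066]
force: [0.1, -0.6, 0.1]
width: 34.4
```

View pics/w10.png

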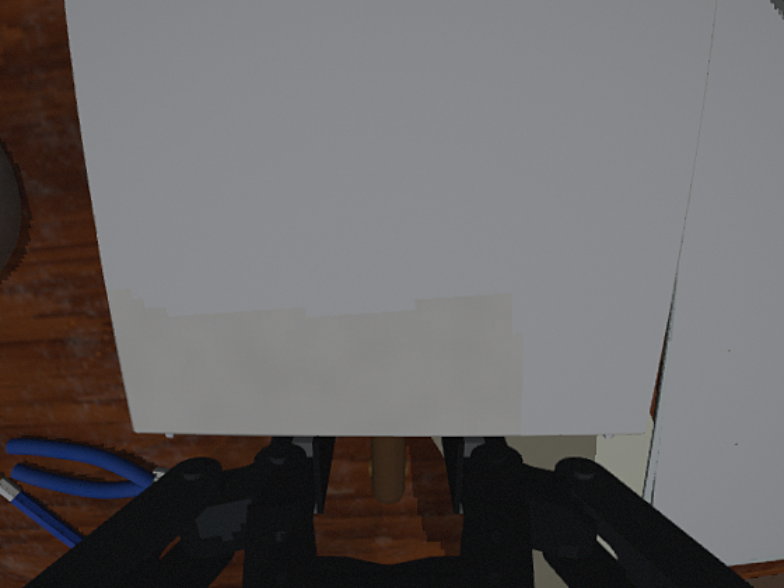

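```bash
python3 -m inch '[0.4,0,-0.3,0,0,0,0, 0.4,0,-1,0,0,0,0, 0.4,0,-2.2,0,0,0,0, 0.4,0,-4,0,0,0,0, 0.4,0,-6,0,0,0,0, 0.4,0.5,-8,0,0,0,0, 0.4,2,-10,0,0,0,0, 0.4,4,-11.5,0,0,0,0, 0.4,6,-12.5,0,0,0,0, 0.4,8,-13,0,0,0,0, 0.4,9,-13,0,0,0,0, 0.4,9,-13,0,0,0,0]'; python3 -c "
from h import *
import pickle
D={n:imaging.get_image(n) for n in['wrist','scene','top']}
pickle.dump(D,open('D11.pkl','wb'))
d=D['wrist'];cv2.imwrite('pics/w11.png',cv2.resize(d['img'][:,:,::-1],None,fx=1.4,fy=1.4))
crop(D['scene']['img'],220,150,320,240,7,'s11.png')
crop(D['top']['img'],220,160,290,260,6,'t11.png')
"
```

```text
clock: 25.9
eef_pos: [432.4, 83.3, 209.1]
tool_rot: [-1.571, 0.0, 3.066]
force: [-0.3, 0.9, -0.7]
width: 34.0
```

View pics/w11.png

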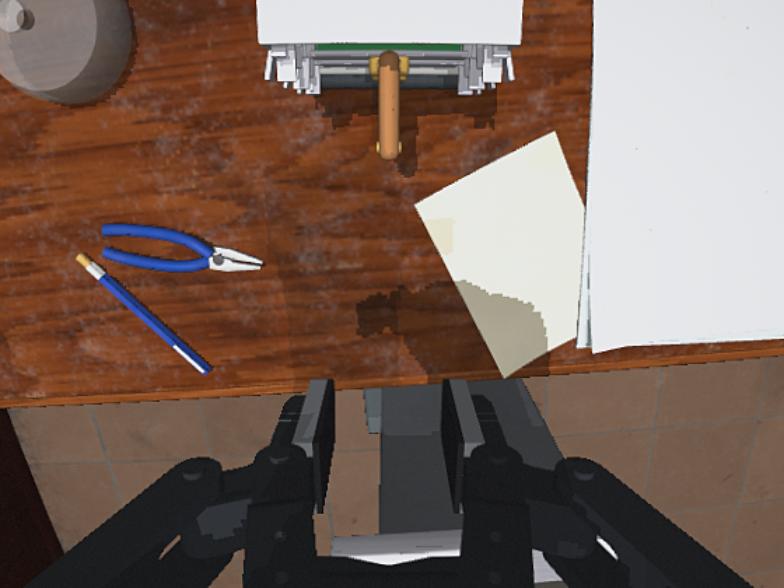

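View pics/s11.png

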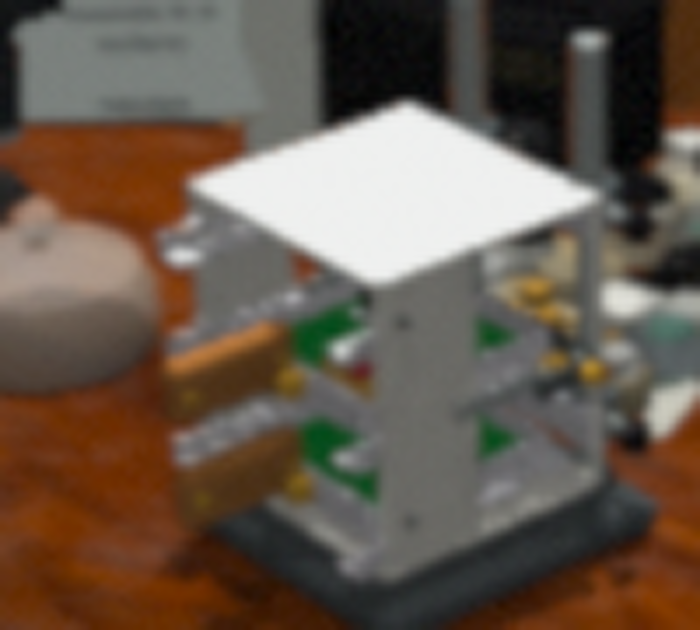

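View pics/t11.png

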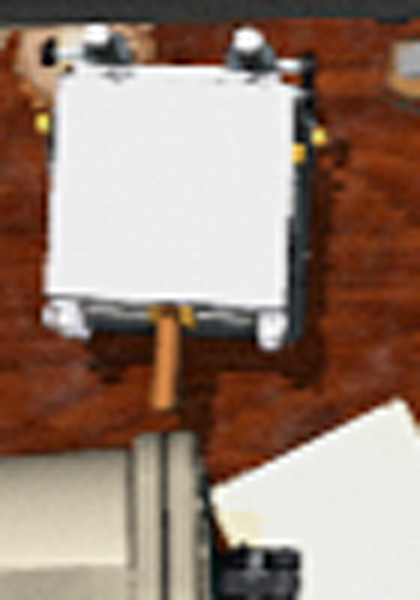

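Run:
```python
from h import *
import pickle
D=pickle.load(open("D11.pkl","rb"));d=D["top"]
for z in (98,101): print("pull tip top",onz(d,220+163/6,160+407/6,z).round(1))
w=D["wrist"]; print("pull tip wrist",onz(w,388/1.4,157/1.4,98).round(1))
u=np.array([.997,-.0765]);v=np.array([.0765,.997]);o=np.array([522.2,76.3])+72*u
print("expected tip",np.array([522.2,76.3])-20*u,"origin",o)
c=o+19*u+18*v; ring=[[*(c+16.5*np.array([np.cos(a),np.sin(a)])),z] for z in(76,107) for a in np.linspace(0,2*np.pi,24)]
m=o-16*u-15*v; mv=[[*(m+20.5*np.array([np.cos(a),np.sin(a)])),z] for z in(76,85) for a in np.linspace(0,2*np.pi,24)]
i=D["scene"]["img"][150:240,220:320,::-1]; i=cv2.resize(i,None,fx=7,fy=7,interpolation=cv2.INTER_CUBIC)
for P,col in((ring,(255,0,255)),(mv,(255,255,0))):
    for q in proj(D["scene"],P): cv2.circle(i,(int((q[0]-220)*7),int((q[1]-150)*7)),2,col,-1)
cv2.imwrite("pics/s12.png",i)
```

```text
pull tip top [503.5  75.   98. ]
pull tip top [503.4  74.8 101. ]
pull tip wrist [502.8  78.1  98. ]
expected tip [502.26  77.83] origin [593.984  70.792]
```

View pics/s12.png

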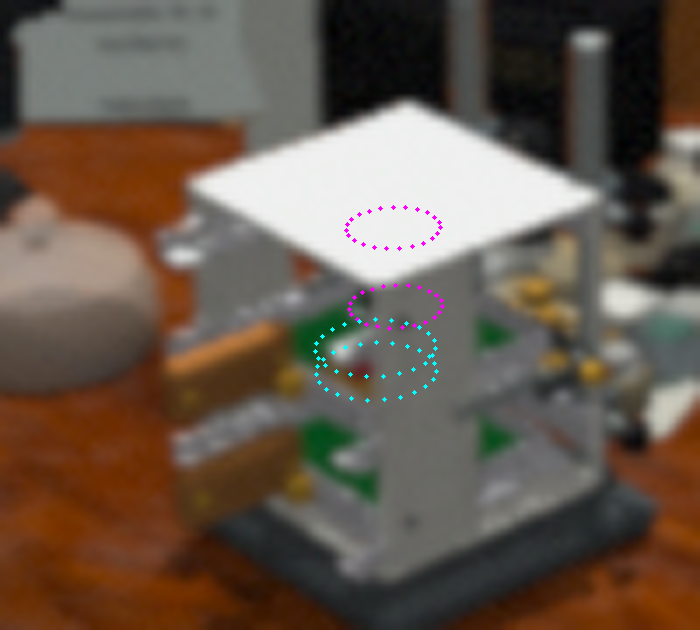

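```bash
python3 -c "
from cell import finish_job; print(finish_job())"
```

```text
the job is handed in; nothing more can be done
None
```

The loaded tray is on the middle runners, against the depth stop, and released. I handed the job in at about 26 s with the arm clear. The hand-in gave no verdict.

- **Insertion:** I took the tray by its pull, laid its rear edge on the middle lips and slid it in with a few newtons of push. The tray drooped slightly in the grip. That caused some drag until I raised the tool about 1.5 mm in small steps.
- **Snap and stop:** Resistance of about 5 N started with the tool at x ≈ 510 mm. A forward pull of up to about 4 N followed at 519–522 mm. The tool then stopped dead at 522.2 mm, where a further 1 mm of push only raised the force to about 5 N.
- **After release:** The tip of the pull is within about 1 mm in depth of where it should be with the tray home. Sideways, the top camera read about 3 mm off and the wrist camera agreed, which is within calibration error.
- **Pot and movement:** The movement is visible in its place. Only an edge of the pot shows past the rack wall, where a standing pot should be, so I checked it only partly.
- **Bench items:** I did not touch the other things on the bench.
- **Height reading:** The cameras put the rack about 1 to 2.5 mm lower than I felt when the tray met the runners. I went by the contact.

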